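# Lock the calibration vial into the sample reader

## Robot

A 6-joint arm with a two-finger parallel gripper is mounted at the origin on the work surface. World frame = base frame: x ahead of the robot, y to its left, z up, the work surface at z = 0. Lengths are in mm, angles in rad, forces in N, time in s.
With the tool pointing down it reaches from about 275 to 1000 mm from the base axis. Payload 8.4 kg.
Tool frame: the origin (TCP) lies on the centre line of the jaws, within the pads' length; the fingertips stand r.tip_reach ahead of it and the grasp point (between the pads) lies 11 mm behind it (r.tip_reach is the distance from the TCP to the fingertips, in mm); z points along the fingers, y is the line along which they close (so a half turn about z gives the same grasp; the last joint's range is limited). The gripper opens to 85 mm and grips with 20 to 120 N. Pads are 22 mm wide; open, the fingers measure 114 mm over their backs; the gripper's body (76 mm by 85 mm) begins 54 mm behind the grasp point. The pads swing forward as they close: fully open they stand 13 mm farther back than shut.
Start: joints at [-1.343, 0.353, 1.633, -0, 1.155, -0.002], TCP at [142.362, -608.573, 213.581] pointing down, gripper open.
Joint ranges: [-2.63, 2.63], [-0.92, 2.1], [0.06, 2.66], [-1.3, 4.44], [0, 2.69], [-3.02, 3.02]. Speed limits (rad/s): [2.22, 2.22, 2.79, 3.14, 3.14, 3.14].

## Interface

Orientations are given as [roll, pitch, yaw] about the fixed x, y, z axes, in that order (R = Rz(yaw) Ry(pitch) Rx(roll)).
In Python, from rig import r gives the robot as it stands.
- The arm moves only by the tool carry_out, never from a script. Its argument "targets" is a list of rows, each an object with "dp": the shift along the tool's x, y, z in mm, a list of three; "yaw": the turn about the tool's z in degrees. A call has 1 to 12 rows; each row is the pose to reach, as a shift and turn from the pose commanded when the call began, along the tool's axes at that moment; what a row does not reach only later rows make up. A row lasts 1/8 s, in which the tool goes at most 62.5 mm and 10.7 degrees, less where a joint would pass 70% of its speed; a pose out of reach is approached as far as the arm can. A call with a gripper value outside its range is refused whole. "fingers" is the opening, from -1 (shut) to 1 (fully open), so that 0 is half open, set as the call begins (left out, the last holds). The fingers move at their own pace and stop on an object; "grip_force" is the grip in N (left out, the last holds). Time passes only in rows, so rows that repeat a pose let the fingers close. It gives the time, the measured TCP pose, the force, the opening and the grip force at its end, in the units of the state.
- r.sense(): the state, without advancing time (a new reading comes with each control period).
- r.grab_frame(name): name is "side" or "top" or "wrist"; returns the picture (400x640x3 uint8, red, green, blue); there is no depth.
- r.get_calibration(name): a dict with "fx", "fy", "cx", "cy" (pixels), "dist_coeffs" ([k1, k2, p1, p2, k3] as OpenCV has them; the pictures are not rectified), "rvec" (rotation vector, rad) and "tvec" (3), from world to camera coordinates, as OpenCV has them. Camera axes: x right, y down, z forward; pixel columns grow to the right and rows downward; lengths in mm; the calibration is good to about 2 mm. A picture is of the moment at which its call begins: read the wrist's pose just before it. get_calibration takes no time and is no camera call; for the wrist camera it gives the pose at the moment of the call.
- r.sign_off(): hands the job in; it is judged then, once.
The state is a dict: "clock": time; "qpos": joint angles; "qvel": joint speeds; "joint_efforts": joint torques, N m; "eef_pos": TCP position; "tcp_rot": TCP orientation; "contact_force": force on the tool from outside, world axes, zero at the start; "wrist_torque": the same for the moment, N m; "opening": opening from 0.0 (shut) to 1.0 (fully open); "grasp_force": force on a finger pad.
Only numpy, scipy, OpenCV 4.12 (cv2) and the standard library are available. Lean on these libraries where they do the work, as an engineer would, in place of code of your own. Each camera call takes 0.05 s, during which the arm holds its last target. There are 200 camera calls.

## Task

Stand the yellow-capped amber vial upright in the port of the white sample reader and let go of it. Then put the knurled aluminium collar over it onto the port, turn it until its hidden keyways drop over the port's two pins, and push it down against the spring until it is fully home. Finish while still holding the collar pushed home, because the spring lifts it if you let go; leave everything else on the bench undisturbed.

Things in the scene. Friction and masses are not known exactly. Their poses are not given: they have to be found in the camera images.
- vial: Calibration vial to load: amber glass, yellow cap, round, 16 mm diameter (17 at the cap), 80 mm tall, 30 g. Origin at the centre of its underside, z up along it. Starts upright in one of the three holes of the blue rack, underside 5 mm and top 85 mm above the bench; the upper 50 mm stand clear of the rack.
- vial_b: Bystander: vial of the same size, clear glass, white cap, in the rack. Origin at the centre of its underside. Leave alone.
- vial_c: Bystander: vial of the same size, clear glass, green cap, in the rack. Origin at the centre of its underside. Leave alone.
- rack: Blue vial rack, fixed, 60 x 150 x 35 mm (x, y, z), origin at the centre of its underside on the bench. Three holes 45 mm apart along its own y (at -45, 0, +45 mm), 18.5 mm wide, 30 mm deep; which vial is where varies.
- reader: White sample reader, fixed. Origin at bench level on the axis of its port; z up; x to its rear, away from the robot (yaw varies). Low case: x -60 to +160 mm, y -85 to +85 mm, 45 mm high; a grey console with a dark screen on its rear (x +90 to +160 mm) is 93 mm high. The port is an upright aluminium tube, 34 mm outside, 19 mm bore, from 45 to 89 mm above the bench.
- port (a point): Centre of the mouth of the port's bore, on the port axis, 89 mm above the bench; axes as the reader's. The bore is open at the top and 44 mm deep: a vial standing in it has its underside 45 mm and its top 125 mm above the bench.
- pin_level (a point): Point on the port axis 75 mm above the bench, axes as the reader's. Here two brass pins, 6 mm thick, stand out level from the tube on opposite sides, to 22.5 mm from the axis (their tops at 78 mm). The direction of the line through them is not reported and varies, up to 0.6 rad either way from the reader's x axis.
- collar: Knurled aluminium locking collar, a loose ring 58 mm outside, 47 mm tall, 200 g, standing right way up on the bench. Origin at the centre of its underside, z up. Bore 38 mm up to 41 mm height, then a 6 mm lip with a 24 mm hole, through which the vial passes. Fully home on the port its lip sits on the tube's top, its underside 48 mm above the bench.
- keyways (a point): Same point and axes as the collar's origin. Two keyways, hidden in the bore at the collar's +x and -x (red lines on its top and side mark them), 12 mm wide, 6 mm deep, run from the underside up to the lip; half a turn makes no difference. Off the pins the collar rests on them, underside at 78 mm above the bench; within 0.12 rad of them it slides down past.
- sleeve (a joint): Travel of the black sprung ring (54 mm across) at the foot of the port tube, m, growing downward: 0 free (its top 57 mm above the bench), 0.009 when the collar is home. It pushes the collar up with 4 N when first met and 9.5 N at home, so a collar let go rises 9 mm. It cannot be reached by the collar before the pins are passed.
- mouse: Bystander: black computer mouse, about 105 x 60 x 31 mm, origin at the centre of its underside. Leave alone.
- screwdriver: Bystander: screwdriver lying on the bench, origin at its underside. Leave alone.
- mug: Bystander: white mug, 80 mm across, 90 mm tall, origin at the centre of its underside. Leave alone.
- adapter: Bystander: small brass connector adapter, 22 mm diameter, 42 mm tall, origin at the centre of its underside. Leave alone.
There are look-alikes about, which are no part of the job. Of the things that look like the collar, the largest one is meant. Several things have the shape of the vial; the one meant has the colours described above.

How it is judged (in metres and radians):
On the way, in this order (a step that is already met when the one before it is completed fails the run):
1. the yellow-capped vial stands in the reader's port, let go (horizontal distance between vial and port below 0.005 m and z of vial in the frame of reader below 0.049 m and angle between vial's own z axis and vertical below 0.15 rad and contact force between the fingers and vial below 0.3 N), for 0.2 s.
2. the collar, keyways over the pins, is pushed home against the spring (horizontal distance between collar and port below 0.004 m and z of collar in the frame of reader below 0.051 m and angle between collar's own z axis and vertical below 0.08 rad and value of joint sleeve above 0.006 m), for 0.2 s.
At the end, for the whole second after the job is handed in: Vial in the port: within 5 mm of its axis, 4 mm of the floor, tilt under 0.15 rad. Collar keyed over the pins: within 4 mm of the axis, tilt under 0.08 rad, underside under 51 mm (home 48), sprung ring pressed over 6 mm, fingers bearing on it over 3 N; both at rest (all of step 2 and horizontal distance between vial and port below 0.005 m and z of vial in the frame of reader below 0.049 m and angle between vial's own z axis and vertical below 0.15 rad and contact force between the fingers and collar above 3 N and linear speed of each of collar, vial below 0.02 m/s); the arm keeps its last pose, push and grip.
It fails at once if a bystander is disturbed (moved more than 30 mm) (distance of any of vial_b, vial_c, mouse, screwdriver, mug, adapter from where it was at the start of the episode above 0.03 m).
It also fails if it takes over 67 s, if anything falls off the work surface, if the arm or the gripper's body presses on something with over 40 N, if the wrist force passes 120 N, or if a joint passes its speed limit or range.

## Working session

There is one attempt and no reset: what is moved stays moved. The work goes in short steps, Python scripts to look and compute and a tool call to move; the robot and the scene stay as the last step left them, time stands still between calls to the robot, and variables do not carry over. Pictures are saved under pics/ and viewed, at most 10 in all, crops included, and the job is handed in when it is done.

Besides the shell and the picture viewer there is one more tool, called after "Emit:" as name(argument=value, ...), one argument or row to a line, values as JSON. carry_out: Moves the arm, as the interface text tells. Its arguments: {"type":"object","properties":{"targets":{"type":"array","items":{"type":"object","properties":{"dp":{"type":"array","items":{"type":"number"}},"yaw":{"type":"number"}}}},"fingers":{"type":"number"},"grip_force":{"type":"number"}},"required":["targets"]}

```bash
mkdir -p pics; cat > h.py <<'E'
import numpy as np, cv2
from rig import r
def cal(n):
    c=r.get_calibration(n)
    K=np.array([[c['fx'],0,c['cx']],[0,c['fy'],c['cy']],[0,0,1.]])
    return K,np.array(c['dist_coeffs'],float),np.array(c['rvec'],float),np.array(c['tvec'],float)
def ray(c,uv):
    K,d,rv,t=c; R=cv2.Rodrigues(rv)[0]
    p=cv2.undistortPoints(np.array(uv,float).reshape(-1,1,2),K,d).reshape(-1,2)
    D=np.c_[p,np.ones(len(p))]@R; return -R.T@t,D
def atz(c,uv,z):
    o,D=ray(c,uv); s=(z-o[2])/D[:,2]; return o+s[:,None]*D
def proj(c,P):
    K,d,rv,t=c; return cv2.projectPoints(np.array(P,float).reshape(-1,1,3),rv,t,K,d)[0].reshape(-1,2)
def save(n,im): cv2.imwrite('pics/'+n,im[...,::-1])
E
python3 - <<'E'
from h import *
for n in('top','side'):
    im=r.grab_frame(n); np.save(n+'.npy',im); save(n+'0.png',im); c=cal(n); print(n,ray(c,[[320,200]]),c[0][0,0])
print(r.tip_reach,r.sense())
E
```

```text
top (array([ 422.45349006,    5.68890738, 1480.7109816 ]), array([[ 0.07659439, -0.01790107, -0.9970383 ]])) 519.4568189832003
side (array([320.28605049, 973.12914352, 952.7764168 ]), array([[ 0.19357062, -0.72222917, -0.66420651]])) 467.7784962467388
8.0 {'clock': 0.1, 'qpos': array([-1.34339864e+00,  3.53620378e-01,  1.63406296e+00,  5.99833567e-05,
        1.15521022e+00, -2.40241088e-03]), 'qvel': array([-0.00067081, -0.00061635,  0.00035008, -0.00036198, -0.00019586,
        0.00021684]), 'joint_efforts': array([ 3.01208649e-05, -6.06359625e+01, -3.42821789e+01,  2.10737676e-05,
        3.81489095e-03,  4.35693934e-06]), 'eef_pos': array([ 142.27873775, -608.11914237,  212.90949249]), 'tcp_rot': array([-3.14029188e+00, -5.79711636e-05,  2.29775812e-01]), 'contact_force': array([-0.75524986, -0.04225498,  0.83121827]), 'wrist_torque': array([-0.00033167, -0.06430963, -0.04635303]), 'grasp_force': 0.0, 'opening': 1.0000586233270081}
```

View pics/top0.png

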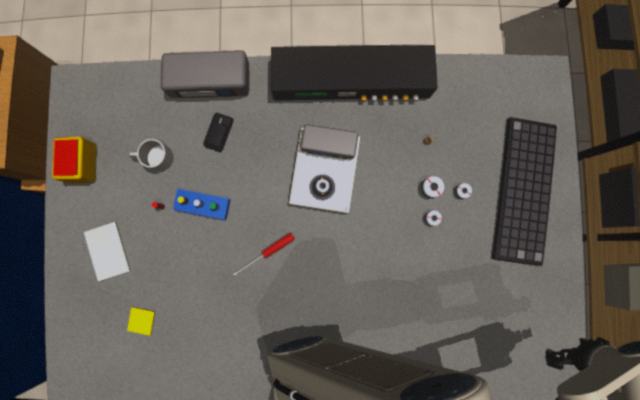

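View pics/side0.png

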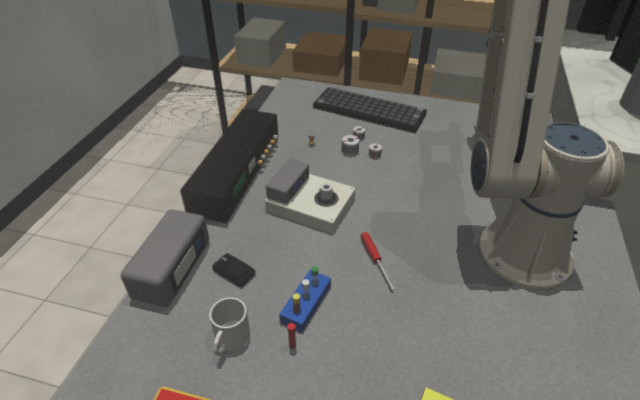

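The top view shows three vials in the rack: yellow cap (181,200), white (197,203) and green (214,206). A red lookalike stands at (157,205). There are three rings at (433,187), (464,190) and (433,218), and the first looks largest. The reader port is at (322,186). I'll confirm these in an enlarged crop.

```bash
python3 - <<'E'
from h import *
im=np.load('top.npy'); s=np.load('side.npy')
def crop(im,u,v,w,h,k): return cv2.resize(im[v-h:v+h,u-w:u+w],None,fx=k,fy=k,interpolation=cv2.INTER_CUBIC)
a=np.hstack([crop(im,446,200,40,30,5),crop(im,196,200,40,30,5)])
b=np.hstack([crop(im,322,186,25,18,8)[:288],crop(s,305,305,40,30,5)[:288]])
save('crop.png',np.vstack([a,b]))
c=cal('top')
for n,uv,z in [('collar',(433,187),47),('s1',(464,190),40),('s2',(433,218),40),('vial',(181,200),85),('green',(214,206),85),('port',(322,186),89),('adapter',(428,140),42),('mug',(152,153),90),('sd',(293,238),15),('sd2',(235,274),10),('mouse',(218,132),30)]: print(n,atz(c,[uv],z).round(0))
E
```

```text
collar [[ 562. -337.   47.]]
s1 [[ 553. -428.   40.]]
s2 [[ 476. -335.   40.]]
vial [[537. 358.  85.]]
green [[519. 267.  85.]]
port [[567. -26.  89.]]
adapter [[ 697. -330.   42.]]
mug [[668. 439.  90.]]
sd [[429.  58.  15.]]
sd2 [[331. 224.  10.]]
mouse [[734. 266.  30.]]
```

View pics/crop.png

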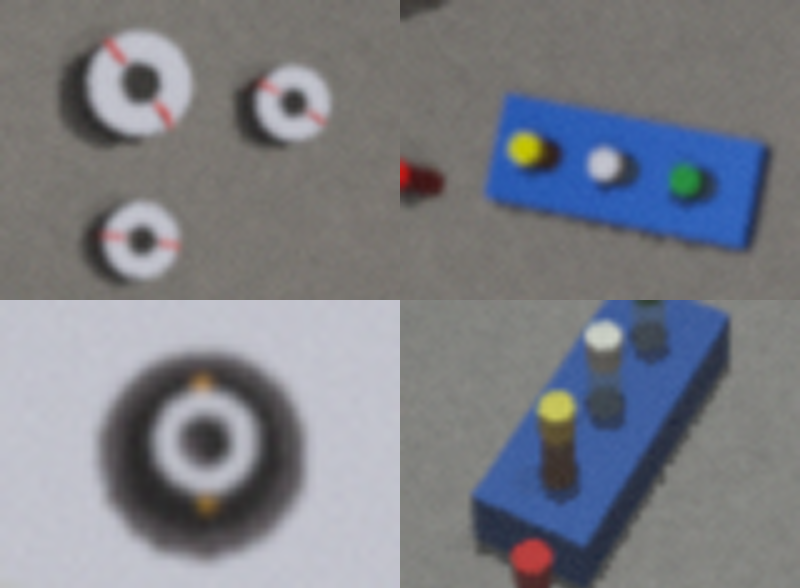

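The crop confirms both. The collar is the large ring at (433,187), about 21.6 px across against 15 px for the other two. The vial is the one with the yellow cap and amber glass, at (181,200). The brass pins show at about (322.3,178.3) and (322.8,193.6). Next I'll get finer positions by segmentation.

```bash
python3 - <<'E'
from h import *
im=np.load('top.npy').astype(int); c=cal('top')
def cen(mask,w=None):
    v,u=np.nonzero(mask); return np.array([u.mean(),v.mean()]),len(u)
def win(u,v,h):
    m=np.zeros(im.shape[:2],bool); m[v-h:v+h+1,u-h:u+h+1]=1; return m
R,G,B=im[...,0],im[...,1],im[...,2]
ye=(R-B>80)&(G-B>60)&win(181,200,6); p,n=cen(ye); print('yellow',p,n,atz(c,[p],85))
gr=(G-R>30)&win(214,206,6); gr&=(G-B>20); p,n=cen(gr); print('green',p,n,atz(c,[p],85))
wh=(B>130)&win(433,187,14)|((R>130)&win(433,187,14))
cs,_=cv2.findContours(wh.astype(np.uint8),0,1); k=max(cs,key=cv2.contourArea); (x,y),rad=cv2.minEnclosingCircle(k); M=cv2.moments(k); p=[M['m10']/M['m00'],M['m01']/M['m00']]; print('collar',x,y,rad,p,atz(c,[p],47))
red=(R-B>25)&win(433,187,13); v,u=np.nonzero(red); P=atz(c,np.c_[u,v],47)[:,:2]; w=(R-B)[red]
q=P-P.mean(0); e=np.linalg.svd(q)[2][0]; print('key angle',np.arctan2(e[1],e[0]),len(u),P.mean(0))
# pins
o=(R-B>20)&win(322,186,12); v,u=np.nonzero(o); w=(R-B)[o]
for s in (v<186,v>=186):
    p=np.average(np.c_[u,v][s],axis=0,weights=w[s]); print('pin',p,s.sum(),atz(c,[p],76.5))
ph=[0]
wh=(im.min(-1)>120)&win(322,186,6); 
p,n=cen(wh);print('tube',p,n,atz(c,[p],89))
# reader case edges
m=((im.min(-1)>140)).astype(np.uint8); cs,_=cv2.findContours(m,0,1)
for k in cs:
    if cv2.pointPolygonTest(k,(322.,170.),False)>0 or cv2.contourArea(k)>1500: 
        b=cv2.minAreaRect(k); print(b, atz(c,cv2.boxPoints(b),45)[:,:2].round(0))
s=r.sense(); print(s['eef_pos'],s['tcp_rot'])
cw=cal('wrist'); print(ray(cw,[[320,200]]),cw[0][0,0])
E
```

```text
yellow [180.83333333 199.375     ] 24 [[539.1585366  358.59175427  85.        ]]
green [212.66666667 205.77777778] 27 [[520.01515702 271.12399216  85.        ]]
collar 434.0 186.0 11.401854515075684 [434.0287524366471, 185.95808966861597] [[ 565.14860764 -340.36760361   47.        ]]
key angle -2.5149083166573387 26 [ 564.96704435 -338.63986147]
pin [321.90202703 177.71621622] 7 [[591.03914041 -26.06688422  76.5       ]]
pin [322.44117647 193.06470588] 8 [[549.06508761 -26.5724299   76.5       ]]
tube [322.2254902  185.38235294] 102 [[568.72746234 -26.1801      89.        ]]
((105.77517700195312, 251.10739135742188), (52.25318145751953, 33.548770904541016), 73.44293212890625) [[459. 656.]
 [484. 561.]
 [344. 517.]
 [317. 612.]]
((324.52935791015625, 169.80441284179688), (60.52290725708008, 77.08759307861328), 8.530765533447266) [[ 525.   66.]
 [ 739.   31.]
 [ 710. -137.]
 [ 497.  -99.]]
((52.0, 39.5), (45.0, 60.0), 90.0) [[1117.  885.]
 [1100.  684.]
 [ 956.  674.]
 [ 969.  871.]]
((116.02415466308594, 37.41034698486328), (47.095062255859375, 68.70476531982422), 86.633544921875) [[1
[... 192 characters left out ...]
 961.  253.]
 [ 954.  465.]]
((255.5, 31.0), (48.0, 69.0), 90.0) [[1107.  258.]
 [1101.   55.]
 [ 952.   57.]
 [ 958.  256.]]
((467.5, 29.5), (47.0, 69.0), 90.0) [[1101. -368.]
 [1105. -580.]
 [ 955. -566.]
 [ 954. -358.]]
((326.76776123046875, 24.958005905151367), (38.86370849609375, 70.22871398925781), 88.93909454345703) [[1103.   51.]
 [1104. -155.]
 [ 983. -153.]
 [ 982.   50.]]
((398.0, 24.5), (39.0, 70.0), 90.0) [[1104. -159.]
 [1104. -368.]
 [ 981. -360.]
 [ 982. -155.]]
[ 142.27873775 -608.11914237  212.90949249] [-3.14029188e+00 -5.79711636e-05  2.29775812e-01]
(array([ 210.07336042, -593.94481163,  373.72319875]), array([[-0.26972045, -0.0585781 , -0.96117651]])) 321.52563749067565
```

```bash
cat >> h.py <<'E'
def go(x,y,z,yaw=None):
    s=r.sense(); p=s['eef_pos']; a=s['tcp_rot'][2]
    R=cv2.Rodrigues(np.zeros(3))[0]
    from scipy.spatial.transform import Rotation as Ro
    R=Ro.from_euler('xyz',s['tcp_rot']).as_matrix()
    d=R.T@(np.array([x,y,z])-p); n=0
    t=0 if yaw is None else -np.degrees((yaw-a+np.pi)%(2*np.pi)-np.pi)
    print('dp',d.round(1),'yaw',round(t,1),'rows',np.linalg.norm(d)/62.5,abs(t)/10.7,'now',p.round(1),round(a,4),'t',s['clock'])
E
python3 -c "
from h import *
go(539,358.5,180,1.357)"
```

```text
dp [ 606.4 -850.8   34.1] yaw -64.6 rows 16.72611073796719 6.035998928460646 now [ 142.3 -608.1  212.9] 0.2298 t 0.1
```

Emit:
carry_out(
  targets=[
    {"dp":[606,-851,10],"yaw":-64.6},
    {"dp":[606,-851,10],"yaw":-64.6},
    {"dp":[606,-851,10],"yaw":-64.6},
    {"dp":[606,-851,10],"yaw":-64.6},
    {"dp":[606,-851,10],"yaw":-64.6},
    {"dp":[606,-851,10],"yaw":-64.6},
    {"dp":[606,-851,10],"yaw":-64.6},
    {"dp":[606,-851,10],"yaw":-64.6},
    {"dp":[606,-851,10],"yaw":-64.6},
    {"dp":[606,-851,10],"yaw":-64.6},
    {"dp":[606,-851,10],"yaw":-64.6},
    {"dp":[606,-851,10],"yaw":-64.6},
  ],
  fingers=1,
)

```text
clock: 1.6
eef_pos: [427.1, 87.6, 206.4]
tcp_rot: [3.141, 0.0, 1.358]
contact_force: [0.3, -1.1, -0.1]
opening: 1.001
grasp_force: 0.0
```

```bash
python3 -c "
from h import *
go(539,358.5,180,1.357)"
```

```text
dp [288.5  52.1  26.5] yaw 0.1 rows 4.708976025009562 0.004817222963906752 now [427.1  87.6 206.4] 1.3579 t 1.6
```

Emit:
carry_out(
  targets=[
    {"dp":[288,52,26],"yaw":0},
    {"dp":[288,52,26],"yaw":0},
    {"dp":[288,52,26],"yaw":0},
    {"dp":[288,52,26],"yaw":0},
    {"dp":[288,52,26],"yaw":0},
    {"dp":[288,52,26],"yaw":0},
    {"dp":[288,52,26],"yaw":0},
  ],
)

```text
clock: 2.48
eef_pos: [537.9, 355.0, 179.8]
tcp_rot: [-3.141, 0.001, 1.358]
contact_force: [-0.3, -0.2, 0.3]
opening: 1.002
grasp_force: 0.0
```

```bash
python3 - <<'E'
from h import *
c=cal('wrist'); im=r.grab_frame('wrist'); np.save('w1.npy',im); save('w1.png',im)
print(proj(c,[[539,358.5,85]]))
go(539,358.5,180,1.357)
E
```

```text
[[320.20072493 188.64945735]]
dp [3.9 0.1 0.1] yaw -0.0 rows 0.06280337049545909 0.00019267257078638028 now [538.  354.7 180.1] 1.357 t 2.525
```

View pics/w1.png

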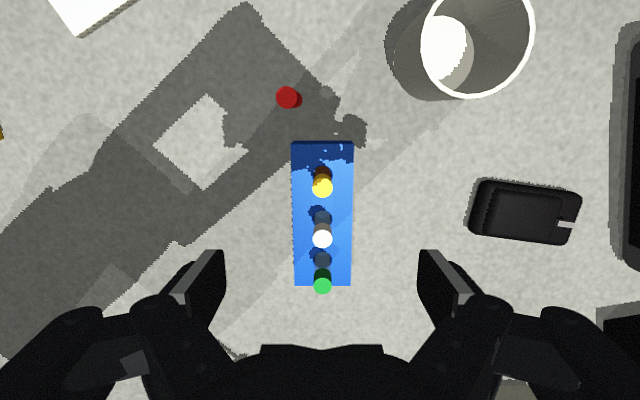

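The wrist view shows the yellow cap at about (322,188), where (320,189) was predicted. The rack is aligned with the image columns, so the finger axis is square to the row.

```bash
python3 - <<'E'
from h import *
c=cal('wrist'); im=np.load('w1.npy').astype(int)
m=((im[...,0]-im[...,2]>80)&(im[...,1]-im[...,2]>80)).astype(np.uint8)
n,l,st,ce=cv2.connectedComponentsWithStats(m)
i=[i for i in range(1,n) if 250<ce[i][0]<400 and st[i][4]>50]
for j in i:
    k=cv2.findContours((l==j).astype(np.uint8),0,1)[0][0]; (x,y),rad=cv2.minEnclosingCircle(k)
    P=atz(c,[ce[j],[x,y]],85); print(st[j],ce[j],x,y,rad,P)
go(P[1][0],P[1][1],62)
E
```

```text
[313 178  19  20 310] [322.00967742 186.86129032] 322.40264892578125 186.94247436523438 10.291732788085938 [[540.88527002 359.23035332  85.        ]
 [541.18507358 359.09490309  85.        ]]
dp [  5.1   2.2 118.1] yaw 0 rows 1.8916598602772023 0.0 now [538.  354.7 180.1] 1.357 t 2.525
```

Emit:
carry_out(
  targets=[
    {"dp":[5,2,40]},
    {"dp":[5,2,80]},
    {"dp":[5,2,118]},
    {"dp":[5,2,118]},
    {"dp":[5,2,118]},
  ],
)

```text
schema error: expected keys dp, yaw
```

```bash
python3 - <<'E'
from h import *
go(541.1,359.1,62,1.357)
E
```

```text
dp [  5.1   2.2 118.1] yaw -0.0 rows 1.8916270317529533 0.00019267257078638028 now [538.  354.7 180.1] 1.357 t 2.525
```

Emit:
carry_out(
  targets=[
    {"dp":[5,2,40],"yaw":0},
    {"dp":[5,2,80],"yaw":0},
    {"dp":[5,2,118],"yaw":0},
    {"dp":[5,2,118],"yaw":0},
    {"dp":[5,2,118],"yaw":0},
  ],
)

```text
clock: 3.15
eef_pos: [542.4, 360.1, 64.1]
tcp_rot: [3.141, -0.001, 1.357]
contact_force: [0.5, 0.9, 0.9]
opening: 1.003
grasp_force: 0.0
```

```bash
python3 - <<'E'
from h import *
go(541.1,359.1,62,1.357)
E
```

```text
dp [-1.2 -1.1  2.1] yaw -0.0 rows 0.042540648624693936 0.0024874017696229433 now [542.4 360.1  64.1] 1.3565 t 3.15
```

Emit:
carry_out(
  targets=[
    {"dp":[-1,-1,1],"yaw":0},
    {"dp":[-1,-1,1],"yaw":0},
    {"dp":[-1,-1,1],"yaw":0},
    {"dp":[-1,-1,1],"yaw":0},
    {"dp":[-1,-1,1],"yaw":0},
    {"dp":[-1,-1,1],"yaw":0},
    {"dp":[-1,-1,1],"yaw":0},
    {"dp":[-1,-1,1],"yaw":0},
  ],
  fingers=-1,
  grip_force=30,
)

```text
clock: 4.15
eef_pos: [540.8, 359.7, 61.7]
tcp_rot: [3.141, -0.0, 1.357]
contact_force: [0.6, -0.1, 5.2]
opening: 0.164
grasp_force: 29.5
```

Emit:
carry_out(
  targets=[
    {"dp":[0,0,-30],"yaw":0},
    {"dp":[0,0,-70],"yaw":0},
    {"dp":[0,0,-118],"yaw":0},
    {"dp":[0,0,-118],"yaw":0},
  ],
)

```text
clock: 4.65
eef_pos: [542.4, 360.7, 183.2]
tcp_rot: [3.137, -0.005, 1.357]
contact_force: [-0.7, -0.2, -0.5]
opening: 0.154
grasp_force: 29.3
```

```bash
python3 - <<'E'
from h import *
go(569.5,-96,180,1.357)
E
```

```text
dp [-440.6  123.3    1.8] yaw 0.0 rows 7.320682011518918 0.0012633078475639986 now [542.4 360.7 183.2] 1.3572 t 4.65
```

Emit:
carry_out(
  targets=[
    {"dp":[-440,123,2],"yaw":0},
    {"dp":[-440,123,2],"yaw":0},
    {"dp":[-440,123,2],"yaw":0},
    {"dp":[-440,123,2],"yaw":0},
    {"dp":[-440,123,2],"yaw":0},
    {"dp":[-440,123,2],"yaw":0},
    {"dp":[-440,123,2],"yaw":0},
    {"dp":[-440,123,2],"yaw":0},
    {"dp":[-440,123,2],"yaw":0},
    {"dp":[-440,123,2],"yaw":0},
  ],
)

```text
clock: 5.9
eef_pos: [567.1, -95.3, 176.8]
tcp_rot: [-3.14, -0.0, 1.358]
contact_force: [0.2, -0.5, -0.2]
opening: 0.161
grasp_force: 29.3
```

```bash
python3 - <<'E'
from h import *
c=cal('wrist'); s=r.sense(); im=r.grab_frame('wrist'); np.save('w2.npy',im); np.save('c2.npy',np.array([0])); 
import pickle; pickle.dump(c,open('c2.pkl','wb'))
print(s['eef_pos'],s['tcp_rot'],proj(c,[[569.5,-26.3,89]]))
save('w2.png',im)
E
```

```text
[567.06771097 -95.30396951 176.81570604] [-3.14037617e+00 -4.39952847e-04  1.35784338e+00] [[303.18570529 107.0213647 ]]
```

View pics/w2.png

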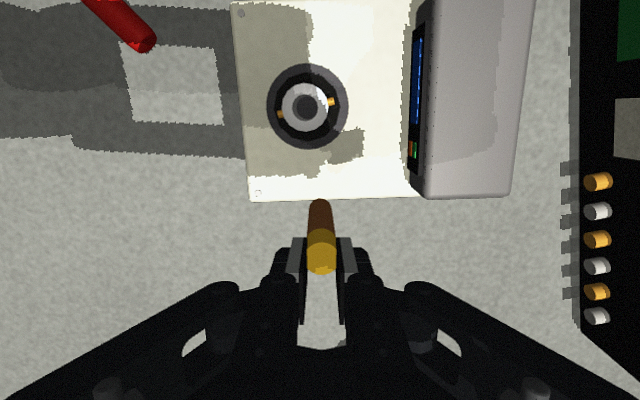

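The wrist view shows the port mouth at about (306,106), with pins at (280,115) and (331,101). The vial hangs upright at column 321. Next I'll fit the mouth circles.

```bash
python3 - <<'E'
from h import *
import pickle
from scipy.optimize import minimize
from scipy.ndimage import map_coordinates
c=pickle.load(open('c2.pkl','rb')); im=np.load('w2.npy').astype(float)
R,G,B=[im[...,i] for i in range(3)]
v,u=np.mgrid[:400,:640]
for side in (-1,1):
    m=(R-B>60)&(abs(u-306)<40)&(abs(v-106)<35)&((u-306)*side>0)
    p=np.array([u[m].mean(),v[m].mean()]); print('pin',p,m.sum(),atz(c,[p],77))
g=cv2.GaussianBlur(im.mean(-1),(0,0),0.7); t=np.linspace(0,2*np.pi,120,endpoint=False)
def samp(x,y,rad):
    P=np.c_[x+rad*np.cos(t),y+rad*np.sin(t),np.full(120,89.)]; q=proj(c,P); return map_coordinates(g,[q[:,1],q[:,0]],order=1)
best=[]
for x in np.arange(562,578,.5):
    for y in np.arange(-34,-18,.5):
        d1=np.clip(samp(x,y,10.7)-samp(x,y,8.3),-40,40).mean(); d2=np.clip(samp(x,y,15.8)-samp(x,y,18.2),-40,40).mean()
        best.append((d1+d2,d1,d2,x,y))
best.sort(reverse=True); print(np.round(best[:4],1)); 
print('inner',np.round(max(best,key=lambda b:b[1]),1),'outer',np.round(max(best,key=lambda b:b[2]),1))
x,y=best[0][3:]
a=cv2.resize(im.astype(np.uint8)[60:150,260:360],None,fx=5,fy=5,interpolation=cv2.INTER_CUBIC)
for rad,z in((9.5,89),(17,89),(22.5,75)):
    q=proj(c,np.c_[x+rad*np.cos(t),y+rad*np.sin(t),np.full(120,z)]); cv2.polylines(a,[np.int32((q-[260,60]+.5)*5)],True,(255,0,0))
b=cv2.resize(im.astype(np.uint8)[190:290,290:350],None,fx=4.5,fy=4.5)
save('fit.png',np.hstack([a,b]))
E
```

```text
pin [279.70967742 113.70967742] 31 [[549.75578215 -27.14328979  77.        ]]
pin [330.45614035 101.07017544] 57 [[590.52022222 -26.32156415  77.        ]]
[[ 80.   40.   40.  570.5 -26. ]
 [ 80.   40.   40.  570.5 -26.5]
 [ 80.   40.   40.  570.5 -27. ]
 [ 80.   40.   40.  570.5 -27.5]]
inner [ 80.   40.   40.  570.5 -26. ] outer [ 80.   40.   40.  570.5 -26. ]
```

View pics/fit.png

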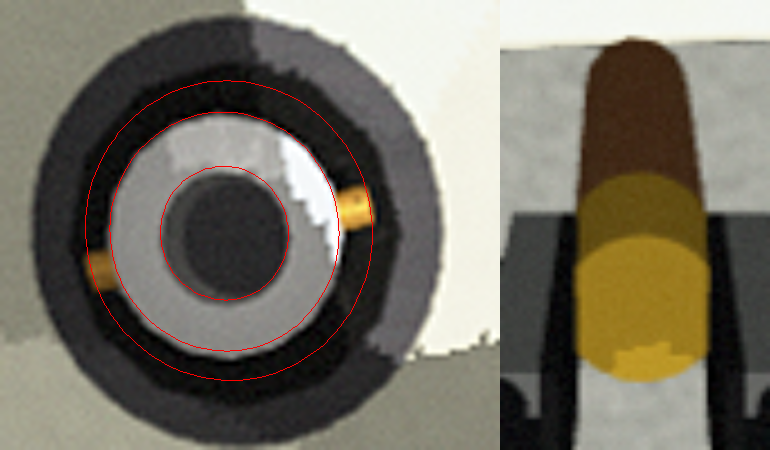

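```bash
python3 - <<'E'
from h import *
import pickle
c=pickle.load(open('c2.pkl','rb')); p=np.array([567.07,-95.30,176.8]); a=1.3578
d=atz(c,[[321.8,258.9]],p[2]+23.3)[0]-p; print(d, 'toolx',d[0]*np.cos(a)+d[1]*np.sin(a),'tooly',d[0]*np.sin(a)-d[1]*np.cos(a))
go(570.5,-26.2,176.8,1.357)
E
```

```text
[ 1.2746832  -1.03400299 23.3       ] toolx -0.7411819110373629 tooly 1.4644551258683047
dp [ 68.1 -11.3   0.2] yaw 0.1 rows 1.1036958585444396 0.008294748022290204 now [567.2 -95.1 177. ] 1.3585 t 5.95
```

Emit:
carry_out(
  targets=[
    {"dp":[35,-6,0],"yaw":0},
    {"dp":[68,-12,0],"yaw":0},
    {"dp":[68,-12,0],"yaw":0},
    {"dp":[68,-12,26],"yaw":0},
    {"dp":[68,-12,26],"yaw":0},
    {"dp":[68,-12,26],"yaw":0},
    {"dp":[68,-12,26],"yaw":0},
  ],
)

```text
clock: 6.82
eef_pos: [570.7, -27.7, 152.3]
tcp_rot: [3.14, -0.0, 1.357]
contact_force: [-0.4, 0.1, -1.2]
opening: 0.16
grasp_force: 29.3
```

```bash
python3 - <<'E'
from h import *
c=cal('side'); im=r.grab_frame('side'); print(proj(c,[[570.2,-26.4,89]]))
save('s2.png',cv2.resize(im[150:220,280:360],None,fx=8,fy=8,interpolation=cv2.INTER_CUBIC))
go(570,-25.8,140,1.357)
E
```

```text
[[326.11276121 186.67876333]]
dp [ 1.8 -1.  12.2] yaw 0.0 rows 0.19811550824457838 0.0006133037730920352 now [570.6 -27.7 152.2] 1.3571 t 6.875
```

View pics/s2.png

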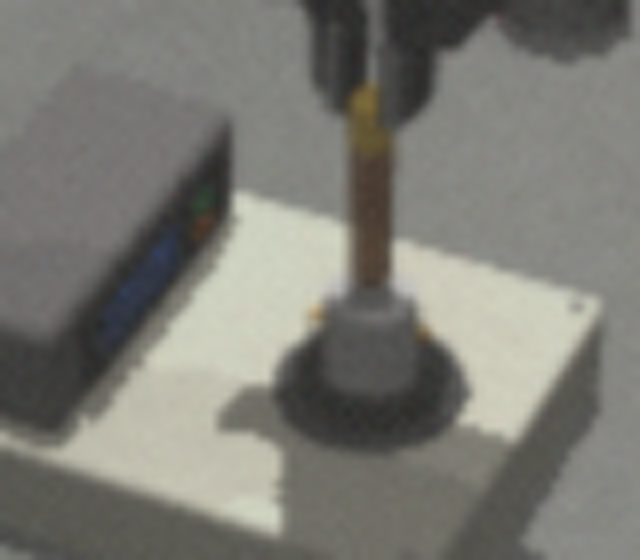

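The side view shows the vial axis at crop column 371, right over the tube at 371. I'll descend gently.

Emit:
carry_out(
  targets=[
    {"dp":[1.8,-0.8,0],"yaw":0},
    {"dp":[1.8,-0.8,4],"yaw":0},
    {"dp":[1.8,-0.8,8],"yaw":0},
    {"dp":[1.8,-0.8,12],"yaw":0},
    {"dp":[1.8,-0.8,14],"yaw":0},
    {"dp":[1.8,-0.8,14],"yaw":0},
  ],
)

```text
clock: 7.62
eef_pos: [569.6, -25.6, 137.2]
tcp_rot: [-3.141, 0.0, 1.357]
contact_force: [-0.5, 1.1, 0.4]
opening: 0.166
grasp_force: 29.3
```

Emit:
carry_out(
  targets=[
    {"dp":[0,0,10],"yaw":0},
    {"dp":[0,0,20],"yaw":0},
    {"dp":[0,0,29],"yaw":0},
    {"dp":[0,0,33],"yaw":0},
    {"dp":[0,0,33],"yaw":0},
    {"dp":[0,0,33],"yaw":0},
  ],
)

```text
clock: 8.38
eef_pos: [570.0, -25.7, 104.6]
tcp_rot: [3.141, -0.0, 1.357]
contact_force: [0.0, 0.2, -1.2]
opening: 0.16
grasp_force: 29.3
```

Emit:
carry_out(
  targets=[
    {"dp":[0,0,2],"yaw":0},
    {"dp":[0,0,2],"yaw":0},
  ],
)

```text
clock: 8.62
eef_pos: [569.7, -25.7, 102.4]
tcp_rot: [3.142, 0.0, 1.357]
contact_force: [-0.1, 0.1, 0.3]
opening: 0.156
grasp_force: 29.3
```

Emit:
carry_out(
  targets=[
    {"dp":[0,0,0],"yaw":0},
    {"dp":[0,0,0],"yaw":0},
    {"dp":[0,0,0],"yaw":0},
    {"dp":[0,0,0],"yaw":0},
    {"dp":[0,0,0],"yaw":0},
    {"dp":[0,0,0],"yaw":0},
    {"dp":[0,0,-40],"yaw":0},
    {"dp":[0,0,-90],"yaw":0},
    {"dp":[0,0,-120],"yaw":0},
    {"dp":[0,0,-120],"yaw":0},
  ],
  fingers=1,
)

```text
clock: 9.88
eef_pos: [571.3, -25.7, 225.0]
tcp_rot: [3.137, -0.001, 1.357]
contact_force: [-0.4, -0.6, -0.2]
opening: 1.0
grasp_force: 0.0
```

```bash
python3 - <<'E'
from h import *
im=r.grab_frame('side').astype(int); c=cal('side')
m=(im[...,0]-im[...,2]>50)&(im[...,1]-im[...,2]>40); v,u=np.nonzero(m); k=(abs(u-326)<12)&(abs(v-175)<30); print(k.sum(),u[k].mean(),v[k].min(),v[k].max(),v[k].mean(), proj(c,[[570.2,-26.5,125],[570.2,-26.5,118],[570.2,-26.5,89]]))
print('collar'); go(565,-410,180,.785)
E
```

```text
23 326.2173913043478 175 179 177.08695652173913 [[326.28078299 176.88366305]
 [326.2493755  178.81144494]
 [326.12155403 186.65720999]]
collar
dp [-376.7   76.3   43.2] yaw 32.8 rows 6.188818614098606 3.0643842402898613 now [570.2 -25.7 223.2] 1.3573 t 9.925
```

```bash
python3 - <<'E'
from h import *
go(565,-340,180,2.3)
E
```

```text
dp [-308.3   61.5   43.2] yaw -54.0 rows 5.0774798317436005 5.048055569272728 now [570.2 -25.7 223.2] 1.3573 t 9.925
```

Emit:
carry_out(
  targets=[
    {"dp":[-60,12,0],"yaw":-10},
    {"dp":[-120,24,10],"yaw":-20},
    {"dp":[-180,36,20],"yaw":-30},
    {"dp":[-240,48,30],"yaw":-40},
    {"dp":[-300,60,43],"yaw":-50},
    {"dp":[-308,61,43],"yaw":-54},
    {"dp":[-308,61,43],"yaw":-54},
    {"dp":[-308,61,43],"yaw":-54},
    {"dp":[-308,61,43],"yaw":-54},
  ],
)

```text
clock: 11.05
eef_pos: [564.3, -338.5, 179.3]
tcp_rot: [3.142, -0.0, 2.3]
contact_force: [0.6, 0.8, 0.9]
opening: 1.002
grasp_force: 0.0
```

```bash
python3 - <<'E'
from h import *
import pickle
c=cal('wrist'); s=r.sense(); im=r.grab_frame('wrist'); pickle.dump(c,open('c3.pkl','wb')); np.save('w3.npy',im)
print(s['eef_pos'],s['tcp_rot'],proj(c,[[565,-340,47]]))
save('w3.png',im)
E
```

```text
[ 564.25327093 -338.45453211  179.33086834] [ 3.14154536e+00 -2.66285145e-04  2.30004530e+00] [[320.9452508  183.98305037]]
```

View pics/w3.png

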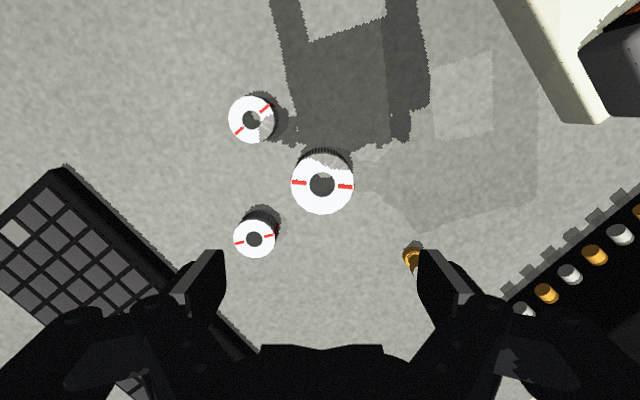

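The wrist view shows the large ring centred at about (322,185), with red marks at (299,182) and (345,187). The smaller rings are clear of the finger axis.

```bash
python3 - <<'E'
from h import *
import pickle
c=pickle.load(open('c3.pkl','rb')); im=np.load('w3.npy').astype(int)
v,u=np.mgrid[:400,:640]
near=np.hypot(u-322,v-185)<34
red=(im[...,0]-im[...,2]>70)&near
S=[np.array([u[m].mean(),v[m].mean()]) for m in (red&(u<322),red&(u>322))]
P=atz(c,S,47); e=P[1]-P[0]; print(S,P,'angle',np.arctan2(e[1],e[0]),'mid',P.mean(0))
hole=(im.max(-1)<90)&(np.hypot(u-322,v-185)<18)
k=max(cv2.findContours(hole.astype(np.uint8),0,1)[0],key=cv2.contourArea); (x,y),(a,b),_=cv2.fitEllipse(k); H=atz(c,[[x,y]],47); print(x,y,a,b,H)
x,y=(H[0]+P.mean(0))[:2]/2 
go(H[0][0],H[0][1],24,2.3)
E
```

```text
[array([298.61016949, 182.06779661]), array([345.14285714, 186.19047619])] [[ 548.21155196 -352.51219774   47.        ]
 [ 583.33926128 -326.49362697   47.        ]] angle 0.6375128674303447 mid [ 565.77540662 -339.50291235   47.        ]
321.43658447265625 185.14952087402344 19.81651496887207 24.222898483276367 [[ 566.08906091 -340.53047116   47.        ]]
dp [ -2.6  -0.  155.5] yaw 0.0 rows 2.488880390985831 0.0019441659261053333 now [ 564.4 -338.5  179.5] 2.3004 t 11.1
```

Emit:
carry_out(
  targets=[
    {"dp":[-2,0,50],"yaw":0},
    {"dp":[-2,0,105],"yaw":0},
    {"dp":[-2,0,145],"yaw":0},
    {"dp":[-2,0,157],"yaw":0},
    {"dp":[-2,0,157],"yaw":0},
    {"dp":[-2,0,157],"yaw":0},
  ],
)

```text
clock: 11.85
eef_pos: [566.8, -341.7, 24.5]
tcp_rot: [3.141, 0.003, 2.3]
contact_force: [0.2, -0.2, 0.4]
opening: 1.0
grasp_force: 0.0
```

```bash
python3 - <<'E'
from h import *
go(565.9,-339.8,22,2.3); print(r.sense()['contact_force'])
E
```

```text
dp [2.  0.6 2.5] yaw -0.0 rows 0.0517851272116973 0.0006312540537488921 now [ 566.8 -341.7   24.5] 2.2999 t 11.85
[ 0.19781963 -0.20894537  0.42464808]
```

Emit:
carry_out(
  targets=[
    {"dp":[0,0,0],"yaw":0},
    {"dp":[0,0,0],"yaw":0},
    {"dp":[0,0,0],"yaw":0},
    {"dp":[0,0,0],"yaw":0},
    {"dp":[0,0,0],"yaw":0},
    {"dp":[0,0,0],"yaw":0},
  ],
  fingers=-1,
  grip_force=60,
)

```text
clock: 12.6
eef_pos: [567.0, -344.4, 27.3]
tcp_rot: [-3.141, 0.007, 2.3]
contact_force: [-9.3, -5.2, 30.3]
opening: 0.185
grasp_force: 59.0
```

The opening is wrong for a 58 mm ring: 0.185, about 16 mm, with 30 N upward. I'll look before doing anything else.

```bash
python3 - <<'E'
from h import *
im=r.grab_frame('side'); t=r.grab_frame('wrist')
a=cv2.resize(im[95:185,300:410],(490,400),interpolation=cv2.INTER_CUBIC)
save('s4.png',np.hstack([a,t[100:400,200:440].repeat(1,0)[:, :] if 0 else cv2.resize(t[100:400,180:460],(310,400))]))
print(r.sense()['eef_pos'],r.sense()['opening'])
E
```

```text
[ 567.06814456 -344.43761342   27.26662408] 0.18332316129683976
```

View pics/s4.png

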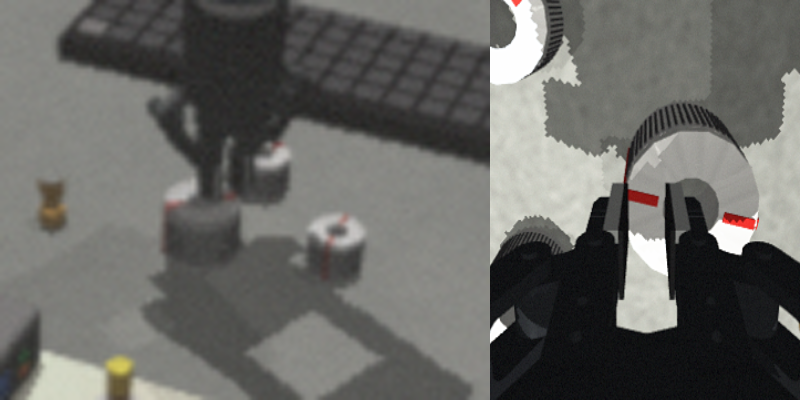

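The view shows the fingers closed high on the ring, one in the hole and one outside. Either the pads sit farther back than I assumed or the ring slipped. I'll work out the real tip height from the pictures.

```bash
python3 - <<'E'
from h import *
import pickle
def tipz(f,p,yaw,uv):
    c=pickle.load(open(f,'rb')); o,D=ray(c,uv); p=np.array(p)
    tx=np.array([np.cos(yaw),np.sin(yaw),0]); ty=np.array([np.sin(yaw),-np.cos(yaw),0])
    for d in D:
        for X in (11,-11,0):
            s=(X-(o-p)@tx)/(d@tx); q=o+s*d-p; print(uv[0],'toolx',X,'tooly',(q@ty).round(1),'z rel TCP',q[2].round(1))
tipz('c2.pkl',[567.07,-95.3,176.8],1.3578,[[303.5,237.5],[338,237.5]])
tipz('c3.pkl',[564.25,-338.45,179.3],2.3,[[222,250],[420,250]])
E
```

```text
[303.5, 237.5] toolx 11 tooly -6.8 z rel TCP 25.6
[303.5, 237.5] toolx -11 tooly -10.0 z rel TCP -27.1
[303.5, 237.5] toolx 0 tooly -8.4 z rel TCP -0.8
[303.5, 237.5] toolx 11 tooly 8.8 z rel TCP 25.6
[303.5, 237.5] toolx -11 tooly 11.7 z rel TCP -27.1
[303.5, 237.5] toolx 0 tooly 10.2 z rel TCP -0.7
[222, 250] toolx 11 tooly -40.7 z rel TCP 39.8
[222, 250] toolx -11 tooly -56.7 z rel TCP -7.7
[222, 250] toolx 0 tooly -48.7 z rel TCP 16.0
[222, 250] toolx 11 tooly 40.1 z rel TCP 40.0
[222, 250] toolx -11 tooly 55.9 z rel TCP -7.5
[222, 250] toolx 0 tooly 48.0 z rel TCP 16.2
```

The tip edges in both views put the real fingertips about 14–18 mm above the reported TCP when closed, and roughly 13 mm more when open. So the fingers closed over the ring's top, one in the hole and one outside. I'll open slightly, lift out and regrasp about 20 mm lower, watching the force.

Emit:
carry_out(
  targets=[
    {"dp":[0,0,0],"yaw":0},
    {"dp":[0,0,0],"yaw":0},
    {"dp":[0,0,0],"yaw":0},
    {"dp":[0,0,-10],"yaw":0},
    {"dp":[0,0,-25],"yaw":0},
    {"dp":[0,0,-45],"yaw":0},
    {"dp":[0,0,-90],"yaw":0},
    {"dp":[0,0,-152],"yaw":0},
    {"dp":[0,0,-152],"yaw":0},
    {"dp":[0,0,-152],"yaw":0},
  ],
  fingers=-0.5,
)

```text
clock: 13.95
eef_pos: [565.5, -341.0, 175.4]
tcp_rot: [3.141, 0.001, 2.3]
contact_force: [0.8, -0.4, -0.1]
opening: 0.249
grasp_force: 0.0
```

```bash
python3 - <<'E'
from h import *
import pickle
c=cal('wrist'); s=r.sense(); im=r.grab_frame('wrist'); pickle.dump(c,open('c4.pkl','wb')); np.save('w4.npy',im)
print(s['eef_pos'],s['tcp_rot'],s['opening'],s['contact_force'])
save('w4.png',im)
E
```

```text
[ 565.46054913 -340.97268632  175.38449318] [3.14119657e+00 1.10631630e-03 2.29984624e+00] 0.24925323018654866 [ 0.76171124 -0.44610086 -0.05244078]
```

View pics/w4.png

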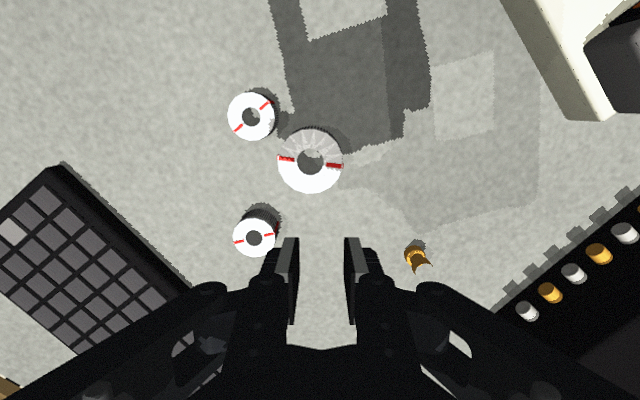

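The wrist view shows the collar upright but pushed to (310,160), red marks at (287,158) and (334,165). The neighbours haven't moved. TCP stood at 27 while the tips pressed on the 47 mm top, so the closed tips sit about 20 mm above TCP. I'll regrasp with TCP near -4 (tips about 24).

```bash
python3 - <<'E'
from h import *
import pickle
c=pickle.load(open('c4.pkl','rb')); im=np.load('w4.npy').astype(int)
v,u=np.mgrid[:400,:640]
red=(im[...,0]-im[...,2]>70)&(np.hypot(u-310,v-161)<36)
S=[]
for m in (red&(u<310),red&(u>310)):
    S.append([u[m].mean(),v[m].mean()]); print(S[-1],m.sum(),u[m].min(),u[m].max(),v[m].min(),v[m].max())
P=atz(c,S,47); e=P[1]-P[0]; print(P,'angle',np.arctan2(e[1],e[0]),'sep',np.hypot(*e[:2]),'mid',P.mean(0))
hole=(im.max(-1)<100)&(np.hypot(u-310,v-161)<16)
k=max(cv2.findContours(hole.astype(np.uint8),0,1)[0],key=cv2.contourArea); x,y,w,h=cv2.boundingRect(k); H=atz(c,[[x+w/2-.5,y+h/2-.5]],47)[0]; print(x,y,w,h,H)
M=P.mean(0); go(M[0],M[1],130,2.3); go(M[0],M[1],-4,2.3)
o,D=ray(c,[[298.5,238],[344.5,238]]); p=r.sense()['eef_pos']; tx=np.array([np.cos(2.3),np.sin(2.3),0]);ty=np.array([np.sin(2.3),-np.cos(2.3),0])
for X in (11,6,0):
    q=[o+(X-(o-p)@tx)/(d@tx)*d-p for d in D]; print(X,[(round(a@ty,1),round(a[2],1)) for a in q])
E
```

```text
[np.float64(285.88709677419354), np.float64(158.59677419354838)] 62 276 293 156 161
[np.float64(333.44444444444446), np.float64(165.0952380952381)] 63 326 341 163 168
[[ 526.47716366 -345.46196889   47.        ]
 [ 562.50775998 -321.27948723   47.        ]] angle 0.5911104960092655 sep 43.393505161136204 mid [ 544.49246182 -333.37072806   47.        ]
297 151 25 23 [ 544.07948945 -333.91080212   47.        ]
dp [ 19.  -10.3  44.2] yaw -0.0 rows 0.7872470120188596 0.0009516411253633213 now [ 564.9 -340.7  174.2] 2.2998 t 14.0
dp [ 18.9 -10.3 178.2] yaw -0.0 rows 2.8717900834614376 0.0009516411253633213 now [ 564.9 -340.7  174.2] 2.2998 t 14.0
11 [(np.float64(-10.0), np.float64(29.9)), (np.float64(10.3), np.float64(30.0))]
6 [(np.float64(-11.0), np.float64(18.0)), (np.float64(11.2), np.float64(18.1))]
0 [(np.float64(-12.0), np.float64(3.8)), (np.float64(12.3), np.float64(3.9))]
```

Emit:
carry_out(
  targets=[
    {"dp":[19,-10,0],"yaw":0},
    {"dp":[19,-10,0],"yaw":0},
    {"dp":[19,-10,0],"yaw":0},
    {"dp":[19,-10,0],"yaw":0},
    {"dp":[19,-10,50],"yaw":0},
    {"dp":[19,-10,100],"yaw":0},
    {"dp":[19,-10,140],"yaw":0},
    {"dp":[19,-10,155],"yaw":0},
    {"dp":[19,-10,164],"yaw":0},
    {"dp":[19,-10,164],"yaw":0},
    {"dp":[19,-10,164],"yaw":0},
  ],
  fingers=1,
)

```text
clock: 15.38
eef_pos: [546.3, -334.1, 11.9]
tcp_rot: [3.141, 0.002, 2.3]
contact_force: [-0.3, -0.2, -0.2]
opening: 1.002
grasp_force: 0.0
```

```bash
python3 - <<'E'
from h import *
go(544.4,-333.5,-4,2.3); c=cal('side')
im=r.grab_frame('side'); np.save('s5.npy',im)
# dark finger column heights near the collar
g=im.max(-1); print(proj(c,[[544.4,-333.5,47],[544.4+.746*50,-333.5+.666*50,40],[544.4+.746*50,-333.5+.666*50,0],[544.4-.746*50,-333.5-.666*50,40]]))
print(g[110:165:2,326:386:3])
E
```

```text
dp [ 1.8 -1.  15.9] yaw -0.0 rows 0.2558672606834441 0.0012059245863568168 now [ 546.3 -334.1   11.9] 2.2998 t 15.375
[[356.09990389 141.54011243]
 [343.13507369 146.97108854]
 [342.71067862 156.55645647]
 [368.55942597 139.59558554]]
[[ 51  43  43  41  45  45  50  43  44  41  44  42  45  43  44  64  66  81
   76  65]
 [126  89  69  52  46  44  42  47  45  47  42  44  46  42  45  89  66  67
   58  78]
 [136 135 134 122  78  55  43  45  47  45  43  43  46  43  44  60  47  73
   75  73]
 [133 137 137 136 135 123 121  46  44  42  44  45  44  42  44  54  42  50
   74  82]
 [136 136 136 136 112 131 130  45  41  39  47  49  43  49  43  42  46  49
   45  52]
 [134 135 132 134  67  87  85  52  47  43  46  45  46  45  46  40  47  49
   43  49]
 [135 135 134 132  52  56  51  48  43  49  49  41  45  47 114  50  41  46
   43  47]
 [135 137 135 133  53  44  52  46  46  45  45  46  47  39  82  46  44  65
   74  49]
 [134 134 137 129  50  47  49  66  59  49  43  47  86  93  44  47  45 116
  136 122]
 [135 133 133 119  46  48  53  65  66  48  55  70 163 120  42  49 121 133
  137 136]
 [135 134 133 1
[... 815 characters left out ...]
 120 171
  187 137]
 [132 126 126 128 128 128 130  90  67  64  68  69  61  80  79  83  99 133
   90 133]
 [126 127 128 127 128 128 130  94  65  69  71  67  61  84  79  62  75  71
   65 132]
 [128 126 129 128 130 130 130  96  68  65  65  70  61  87  73  67  69  66
   73 134]
 [127 126 126 129 127 104  97  85  80  77  79  73  85  87  79  70  72  64
   85 134]
 [125 127 129 126 116  85  81  82  82  82  86  84  89  87  83  82  78  82
  120 133]
 [126 127 128 120  83  80  82  78  82  88  91  89  89  87  88  88  85  95
  134 133]
 [130 126 128 130 101  82  79  80  82  81  88  87  88  89  87  86  86  84
  119 132]
 [130 133 127 130 102  83  82  81  79  82  83  89  90  90  84  88  88  88
   89 124]]
```

The near fingertip ends at row ~147, which puts it at about 40 mm height with TCP at 12. That confirms the offset of about +28 when open, so going down another 14 mm is safe.

Emit:
carry_out(
  targets=[
    {"dp":[0.5,-0.5,7],"yaw":0},
    {"dp":[0.5,-0.5,14],"yaw":0},
    {"dp":[0.5,-0.5,14],"yaw":0},
    {"dp":[0.5,-0.5,14],"yaw":0},
  ],
)

```text
clock: 15.92
eef_pos: [544.5, -333.5, -3.8]
tcp_rot: [-3.142, -0.0, 2.3]
contact_force: [0.4, 0.6, 0.0]
opening: 1.003
grasp_force: 0.0
```

```bash
python3 - <<'E'
from h import *
go(544.4,-333.5,-4,2.3); print(r.sense()['contact_force'])
E
```

```text
dp [ 0.1 -0.1  0.2] yaw -0.0 rows 0.004514740283757963 0.0014211861179274255 now [ 544.5 -333.5   -3.8] 2.2997 t 15.925
[0.37265742 0.57475785 0.0313729 ]
```

Emit:
carry_out(
  targets=[
    {"dp":[0,0,0],"yaw":0},
    {"dp":[0,0,0],"yaw":0},
    {"dp":[0,0,0],"yaw":0},
    {"dp":[0,0,0],"yaw":0},
    {"dp":[0,0,0],"yaw":0},
    {"dp":[0,0,0],"yaw":0},
  ],
  fingers=-1,
  grip_force=70,
)

```text
clock: 16.68
eef_pos: [545.0, -333.8, -3.0]
tcp_rot: [3.141, 0.001, 2.3]
contact_force: [-1.0, 0.8, 5.3]
opening: 0.661
grasp_force: 75.2
```

Emit:
carry_out(
  targets=[
    {"dp":[0,0,-20],"yaw":0},
    {"dp":[0,0,-60],"yaw":0},
    {"dp":[0,0,-105],"yaw":0},
    {"dp":[0,0,-146],"yaw":0},
    {"dp":[0,0,-146],"yaw":0},
    {"dp":[0,0,-146],"yaw":0},
  ],
)

```text
clock: 17.42
eef_pos: [544.0, -333.2, 142.2]
tcp_rot: [-3.141, -0.001, 2.3]
contact_force: [-0.1, -0.2, -2.1]
opening: 0.663
grasp_force: 75.1
```

```bash
python3 - <<'E'
from h import *
go(569.9,-26.3,144,1.725); print(r.sense()['opening'],r.sense()['contact_force'])
E
```

```text
dp [211.7 223.7  -1.7] yaw 32.9 rows 4.927692147682469 3.0775611810833836 now [ 544.  -333.2  142.2] 2.2997 t 17.425
0.6632637662804066 [-0.09231794 -0.22499648 -2.14057747]
```

Emit:
carry_out(
  targets=[
    {"dp":[30,32,-2],"yaw":5},
    {"dp":[70,74,-2],"yaw":11},
    {"dp":[110,116,-2],"yaw":18},
    {"dp":[150,158,-2],"yaw":25},
    {"dp":[185,195,-2],"yaw":30},
    {"dp":[212,224,-2],"yaw":33},
    {"dp":[212,224,-2],"yaw":33},
    {"dp":[212,224,-2],"yaw":33},
    {"dp":[212,224,-2],"yaw":33},
  ],
)

```text
clock: 18.55
eef_pos: [570.0, -27.2, 143.8]
tcp_rot: [-3.14, -0.0, 1.723]
contact_force: [0.7, 0.6, -1.8]
opening: 0.663
grasp_force: 75.2
```

```bash
python3 - <<'E'
from h import *
go(569.9,-26.3,144,1.725)
im=r.grab_frame('side').astype(int); c=cal('side')
m=(im[...,0]-im[...,1]>35)&(im[...,0]-im[...,2]>40); v,u=np.nonzero(m); k=(abs(u-326)<14)&(v>145)&(v<185); print(np.c_[u[k],v[k]][:12], proj(c,[[569.9,-26.3,147],[569.9,-26.3,194]]))
c=cal('wrist'); w=r.grab_frame('wrist').astype(int); z=r.sense()['eef_pos'][2]+51
v,u=np.mgrid[:400,:640]; red=(w[...,0]-w[...,2]>60)&(w[...,0]-w[...,1]>60)
n,l,st,ce=cv2.connectedComponentsWithStats(red.astype(np.uint8))
for i in range(1,n):
    if st[i][4]>8 and st[i][1]>130: print(st[i],ce[i],atz(c,[ce[i]],z)[0])
E
```

```text
dp [ 0.9  0.1 -0.2] yaw -0.1 rows 0.015056399104275258 0.010508109793198512 now [570.  -27.2 143.8] 1.723 t 18.55
[] [[326.46684222 170.7967878 ]
 [326.69054333 157.19603559]]
[247 274  37  14 352] [264.92045455 280.44602273] [549.07491919 -26.62841878 195.16381878]
[358 288  37  13 341] [376.3431085  293.87390029] [592.17590659 -25.91542525 195.16381878]
```

The marks in hand give the collar centre as (570.6,-26.3) and key angle 0.017, against the port at (570.5,-26.7) and pin angle 0.012–0.02. It is aligned, so I'll descend.

Emit:
carry_out(
  targets=[
    {"dp":[0.5,0,12],"yaw":0},
    {"dp":[0.5,0,24],"yaw":0},
    {"dp":[0.5,0,36],"yaw":0},
    {"dp":[0.5,0,48],"yaw":0},
    {"dp":[0.5,0,54],"yaw":0},
    {"dp":[0.5,0,54],"yaw":0},
  ],
)

```text
clock: 19.4
eef_pos: [570.1, -25.6, 89.9]
tcp_rot: [-3.141, -0.0, 1.724]
contact_force: [0.7, -0.7, -0.6]
opening: 0.666
grasp_force: 75.2
```

Emit:
carry_out(
  targets=[
    {"dp":[-0.6,0,0],"yaw":0},
    {"dp":[-0.6,0,4],"yaw":0},
    {"dp":[-0.6,0,8],"yaw":0},
    {"dp":[-0.6,0,10],"yaw":0},
    {"dp":[-0.6,0,10],"yaw":0},
  ],
)

```text
clock: 20.02
eef_pos: [570.3, -26.3, 80.2]
tcp_rot: [-3.141, -0.0, 1.724]
contact_force: [0.2, 0.2, -2.2]
opening: 0.668
grasp_force: 75.2
```

Emit:
carry_out(
  targets=[
    {"dp":[0,0,3],"yaw":0},
    {"dp":[0,0,6],"yaw":0},
    {"dp":[0,0,9],"yaw":0},
    {"dp":[0,0,12],"yaw":0},
    {"dp":[0,0,12],"yaw":0},
  ],
)

```text
clock: 20.65
eef_pos: [570.2, -26.3, 68.1]
tcp_rot: [-3.141, -0.0, 1.724]
contact_force: [-0.8, 0.4, -1.9]
opening: 0.662
grasp_force: 75.2
```

Emit:
carry_out(
  targets=[
    {"dp":[0,0,4],"yaw":0},
    {"dp":[0,0,8],"yaw":0},
    {"dp":[0,0,12],"yaw":0},
    {"dp":[0,0,16],"yaw":0},
    {"dp":[0,0,18],"yaw":0},
    {"dp":[0,0,18],"yaw":0},
  ],
)

```text
clock: 21.4
eef_pos: [570.5, -26.3, 50.5]
tcp_rot: [-3.141, -0.0, 1.724]
contact_force: [-1.7, -0.2, 4.8]
opening: 0.666
grasp_force: 75.7
```

Emit:
carry_out(
  targets=[
    {"dp":[0,0,2],"yaw":0},
    {"dp":[0,0,4],"yaw":0},
    {"dp":[0,0,5],"yaw":0},
    {"dp":[0,0,5],"yaw":0},
    {"dp":[0,0,5],"yaw":0},
  ],
)

```text
clock: 22.02
eef_pos: [570.5, -26.3, 45.7]
tcp_rot: [3.142, -0.0, 1.724]
contact_force: [-2.9, -0.5, 6.7]
opening: 0.666
grasp_force: 76.0
```

Emit:
carry_out(
  targets=[
    {"dp":[0,0,1.5],"yaw":0},
    {"dp":[0,0,2.5],"yaw":0},
    {"dp":[0,0,2.5],"yaw":0},
    {"dp":[0,0,2.5],"yaw":0},
    {"dp":[0,0,2.5],"yaw":0},
  ],
)

```text
clock: 22.65
eef_pos: [570.5, -26.3, 44.9]
tcp_rot: [3.141, 0.0, 1.724]
contact_force: [-9.9, 0.4, 26.9]
opening: 0.666
grasp_force: 78.5
```

```bash
python3 - <<'E'
from h import *
s=r.sense(); print(s['eef_pos'],s['contact_force'],s['grasp_force'])
im=r.grab_frame('side').astype(int); c=cal('side')
m=(im[...,0]-im[...,2]>50)&(im[...,1]-im[...,2]>40); v,u=np.nonzero(m); k=(abs(u-326)<12)&(abs(v-175)<30); print(k.sum(),u[k].mean() if k.any() else 0)
c=cal('wrist'); w=r.grab_frame('wrist').astype(int)
red=(w[...,0]-w[...,2]>60)&(w[...,0]-w[...,1]>60)
n,l,st,ce=cv2.connectedComponentsWithStats(red.astype(np.uint8))
for i in range(1,n):
    if st[i][4]>8 and st[i][1]>200: print(ce[i],atz(c,[ce[i]],95)[0])
ye=(w[...,0]-w[...,2]>60)&(w[...,1]-w[...,2]>50); v,u=np.nonzero(ye); k=(v>200)&(abs(u-320)<60); print('vial cap',k.sum(),u[k].mean(),v[k].mean(),proj(c,[[570.4,-26.5,125]]))
E
```

```text
[570.49443169 -26.29181101  44.90935649] [-9.90281311  0.44571539 26.86027819] 78.46714755054563
9 326.55555555555554
[264.85754986 280.54700855] [549.28133374 -26.3668462   95.        ]
[376.20234604 293.96187683] [592.77963353 -25.62672025  95.        ]
[454.60465116 366.93023256] [631.62536828 -54.25078482  95.        ]
vial cap 2847 317.0842992623815 319.23990165086053 [[318.47654695 342.86223227]]
```

The stop was met at TCP 44.9, where the lip should seat (underside about 48). The marks haven't shifted in the hand, so the grip hasn't slipped. Handing in.

```bash
python3 -c "
from rig import r
print(r.sign_off())"
```

```text
the job is handed in; nothing more can be done
None
```

I handed the job in at 22.7 s: the vial stands in the port, let go, and the gripper is holding the collar over the pins, pushed against its hard stop at about 48 mm. No verdict came back. My first grasp pushed the collar about 22 mm across the bench before I regrasped it; I noticed no bystander moving but did not measure them at the end.

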